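# Put the labelling and temperature kit back in its tray

### The arm

A 7-joint arm with a two-finger parallel gripper is mounted at the origin on a cart in front of the work surface, level with it; the furniture and walls round the work are solid. World frame = base frame: x ahead of the robot, y to its left, z up, the work surface at z = 0. Lengths are in m, angles in degrees, forces in N, time in s.
With the tool pointing down it reaches from about 0.425 to 1.025 m from the base axis. Payload 3.6 kg.
Tool frame: the origin (TCP) lies midway between the tips of the shut fingers; the grasp point (between the pads) lies 19 mm behind it; z points along the fingers, y is the line along which they close (so a half turn about z gives the same grasp; the last joint's range is limited). The gripper opens to 85 mm and grips with 20 to 120 N. Pads are 22 mm wide; open, the fingers measure 114 mm over their backs; the gripper's body (76 mm by 85 mm) begins 54 mm behind the grasp point. The pads swing forward as they close: fully open they stand 13 mm farther back than shut.
Start: joints at [70.961, 33.873, 2.773, 92.16, -1.908, 54.013, -1.931], TCP at [0.171, -0.704, 0.231] pointing down, gripper open.
Joint ranges: [-153.93, 153.93], [-27.13, 128.08], [-72.61, 78.16], [10.71, 143.7], [-87.88, 267.88], [4.46, 118.87], [-176.78, 176.78]. Speed limits (degrees/s): [147.25, 147.25, 180, 180, 180, 180, 180].

### API

Orientations are given as a 3x3 rotation matrix whose columns are the frame's x, y, z axes.
In Python, from rig import status, get_image, camera_params, sign_off gives the robot as it stands.
- The arm moves only by the tool arm_command, never from a script. Its argument "plan" is a list that holds one entry, the list of rows, each a list of 7 numbers: the shift along the tool's x, y, z in m, then the turn, a rotation vector about the tool's x, y, z in degrees, then the opening, from 0 (shut) to 1 (fully open). In form: [[[x, y, z, rx, ry, rz, jaw], ...]]. A call has 1 to 10 rows; each row shifts and turns the commanded pose from where the row before left it, along the tool's axes as they then stand; what a row does not reach is not made up. A row lasts 1/12 s, in which the tool goes at most 41.7 mm and 7.16 degrees, less where a joint would pass 70% of its speed; a pose out of reach is approached as far as the arm can. A call is refused whole if a number of a shift passes 0.0417 or a number of a turn 7.16, either way. A call with a gripper value outside its range is refused whole. The fingers move at their own pace and stop on an object; the grip force is fixed at half the most. Time passes only in rows, so rows that do not move let the fingers close. It gives the time, the measured TCP pose, the force, the opening and the grip force at its end, in the units of the state.
- status.get_obs(): the state, without advancing time (a new reading comes with each control period).
- get_image(name): name is "scene" or "top"; returns the picture (384x512x3 uint8, red, green, blue); there is no depth.
- camera_params(name): a dict with "mtx" (3x3 intrinsics, pixels), "eye" and "attitude" of the camera in the world. Camera axes: x right, y down, z forward; pixel columns grow to the right and rows downward; lengths in m; the calibration is good to about 2 mm. A picture is of the moment at which its call begins. camera_params takes no time and is no camera call.
- sign_off(): hands the job in; it is judged then, once.
The state is a dict: "t": time; "q": joint angles; "qvel": joint speeds; "tau": joint torques, N m; "eef_pos": TCP position; "tool_rot": TCP orientation; "contact_force": force on the tool from outside, world axes, zero at the start; "torque": the same for the moment, N m; "finger_gap": finger opening in m; "grasp_force": force on a finger pad.
Only numpy, scipy, OpenCV 4.12 (cv2) and the standard library are available. Lean on these libraries where they do the work, as an engineer would, in place of code of your own. Each camera call takes 0.05 s, during which the arm holds its last target. There are 200 camera calls.

### The job

Pack up the section's label-and-temperature kit: put the tape roll, the marker, the kitchen timer and the dial probe thermometer into the steel kit tray, each in the blue-grey insert shaped for it - the roll flat over the post, the marker lying in the two saddles, the timer upright in the round cup, the thermometer lying with its dial between the ribs and its stem in the fork. Leave the look-alikes, the steel pastry cutter and the peeler, where they are.

Things in the scene. Friction and masses are not known exactly. Their poses are not given: they have to be found in the camera images.
- tape_roll: Small roll of tan label tape lying flat: 64 mm outer diameter, 24 mm high, thick-walled, with a 32 mm hole through its cardboard core. Origin: centre of its underside, z up. Can be gripped across the outside. 60 g.
- timer: Round kitchen timer, 66 mm across, 56 mm high: white base up to 24 mm, red cap 64 mm across up to 44 mm, on it a raised hub 24 mm across up to 55 mm with a bar 8 mm thick, 50 mm long along y. Nothing on it turns. Origin: centre of its underside, z up. 120 g.
- marker: Felt marker lying on its side, 131 mm long, 16 mm thick. Origin: under the middle of its length, at table height; its y runs along the length. 20 g.
- thermometer: Dial thermometer lying on its dial's rim and the tip of its 4 mm stem. Origin: on the stem's line at table height; x from tip to dial, z up. Dial: 46 mm disc, 12 mm thick, near upright, faces along x, its centre at x = 64, z = 24 mm; grip it across the diameter, along y. A 14 mm collar (to x = 44 mm), then the stem slopes down to the tip at x = -75 mm. 60 g, nearly all in the dial.
- cutter: Look-alike that stays: plain round steel pastry cutter, a thin-walled ring 64 mm in diameter (68 mm at its rolled rim), 39 mm high. Origin: centre of its underside.
- peeler: Look-alike that stays: peeler with a long yellow handle and a short steel blade, 170 x 25 x 18 mm, lying on the table. Origin: under its middle; its x runs along the length.
- tape_insert: Fixed blue-grey insert 165 (x) x 100 (y) mm, base 4 mm thick, in one quarter of the steel kit tray (344 x 212 mm, rim 23 mm over the table). Origin: centre of its underside, 3 mm over the table. For the tape roll: a central round flange 52 mm across, flat top at z = 18 mm, and on it a post 21 mm thick with a tapered nose, up to z = 49 mm. The roll lies flat on the flange, round the post.
- marker_insert: Fixed blue-grey insert 165 (x) x 100 (y) mm, base 4 mm thick, in one quarter of the steel kit tray (344 x 212 mm, rim 23 mm over the table). Origin: centre of its underside, 3 mm over the table. For the marker: two U saddles 16 mm long at x = 45 and -45 mm, bottoms at z = 18 mm, 24 mm wide, sloping cheeks up to z = 34 mm. The marker lies centred in both, along x, either way round.
- timer_insert: Fixed blue-grey insert 165 (x) x 100 (y) mm, base 4 mm thick, in one quarter of the steel kit tray (344 x 212 mm, rim 23 mm over the table). Origin: centre of its underside, 3 mm over the table. For the timer, upright: a central round cup, 72 mm wide inside at the bottom, 76 mm at its mouth, 84 mm outside, floor at z = 6 mm, rim at z = 20 mm.
- probe_insert: Fixed blue-grey insert 165 (x) x 100 (y) mm, base 4 mm thick, in one quarter of the steel kit tray (344 x 212 mm, rim 23 mm over the table). Origin: centre of its underside, 3 mm over the table. For the thermometer, lying as on the table, its x along this x, origin over origin, on the base: dial between ribs 8 mm high (x = 52 to 77 mm), stem in a fork 16 mm wide and high (x = -62 to -2 mm).
Mind the look-alikes: they are no part of the job. Of the things like the tape_roll, leave any that is black or red; of the rest the larger one is meant.

How it is judged (in metres and radians):
At the end, for the whole second after the job is handed in: Middles over their inserts' in plan: roll flat on the flange (10 mm), timer upright on the cup floor (10 mm), marker level in both saddles (14 mm, 0.15 rad), thermometer lying in its cradle (14 mm, 0.2 rad); all at rest. Cutter and peeler moved less than 30 mm (horizontal distance between tape_roll and tape_insert below 0.01 m and z of tape_roll in the frame of tape_insert between 0.014 and 0.022 m and linear speed of each of tape_roll, timer, marker, thermometer below 0.02 m/s and angular speed of each of tape_roll, timer, marker, thermometer below 0.2 rad/s and angle between each of tape_roll, timer, thermometer's own z axis and vertical below 0.12 rad and horizontal distance between timer and timer_insert below 0.01 m and z of timer in the frame of timer_insert between 0.003 and 0.011 m and horizontal distance between marker and marker_insert below 0.014 m and z of marker in the frame of marker_insert between 0.012 and 0.024 m and angle between the y axis of marker and the x axis of marker_insert, either way round below 0.15 rad and angle between marker's own y axis and vertical between 1.45 and 1.69 rad and horizontal distance between thermometer and probe_insert below 0.014 m and z of thermometer in the frame of probe_insert between -0.002 and 0.009 m and angle between the x axis of thermometer and the x axis of probe_insert, either way round below 0.2 rad); the robot touches nothing.
It fails at once if the steel pastry cutter was moved by more than 30 mm (distance of cutter from where it was at the start of the episode above 0.03 m).
It fails at once if the peeler was moved by more than 30 mm (distance of peeler from where it was at the start of the episode above 0.03 m).
It also fails if it takes over 96 s, if anything falls off the work surface, if the arm or the gripper's body presses on something with over 40 N, if the wrist force passes 120 N, or if a joint passes its speed limit or range.

## Working session

There is one attempt and no reset: what is moved stays moved. The work goes in short steps, Python scripts to look and compute and a tool call to move; the robot and the scene stay as the last step left them, time stands still between calls to the robot, and variables do not carry over. Pictures are saved under pics/ and viewed, at most 14 in all, crops included, and the job is handed in when it is done.

Besides the shell and the picture viewer there is one more tool, called after "Call:" as a command line: name --argument value ..., lists and objects as JSON in quotes. arm_command: Moves the arm, as the interface text tells. Its arguments: {"type":"object","properties":{"plan":{"type":"array","items":{"type":"array","items":{"type":"array","items":{"type":"number"}}}}},"required":["plan"]}

```bash
mkdir -p pics; ls; python3 - <<'E'
from rig import status,get_image,camera_params
import cv2,numpy as np
for n in("scene","top"):
    im=get_image(n)[:,:,::-1]; cv2.imwrite(f"pics/{n}0.png",cv2.resize(im,(800,600),interpolation=cv2.INTER_CUBIC)); cv2.imwrite(f"pics/raw_{n}0.png",im)
    p=camera_params(n); print(n,np.round(p["mtx"],2).tolist(),np.round(p["eye"],4).tolist(),np.round(p["attitude"],4).tolist())
o=status.get_obs(); print({k:np.round(v,3).tolist() for k,v in o.items()})
E
```

```text
pics
scene [[356.47, 0.0, 251.7], [0.0, 356.47, 191.28], [0.0, 0.0, 1.0]] [0.046, 0.758, 0.6] [[-0.8608, -0.2611, 0.4369], [-0.509, 0.4497, -0.734], [-0.0048, -0.8541, -0.52]]
top [[469.39, 0.0, 256.51], [0.0, 469.39, 191.49], [0.0, 0.0, 1.0]] [0.3589, -0.0068, 1.5368] [[-0.0157, -0.9949, 0.0999], [-0.9999, 0.0152, -0.0055], [0.0039, -0.1, -0.995]]
{'t': 0.1, 'q': [70.959, 33.923, 2.766, 92.23, -1.909, 54.012, -1.93], 'qvel': [-0.036, -0.04, 0.033, -0.255, -0.025, 0.007, 0.078], 'tau': [0.005, -54.999, 1.553, -19.882, 0.01, 0.004, 0.0], 'eef_pos': [0.171, -0.704, 0.23], 'tool_rot': [[0.972, 0.237, -0.001], [0.237, -0.972, 0.002], [-0.0, -0.002, -1.0]], 'contact_force': [-0.048, -0.069, -0.638], 'torque': [-0.003, 0.008, 0.008], 'grasp_force': 0.0, 'finger_gap': 0.085}
```

View pics/top0.png

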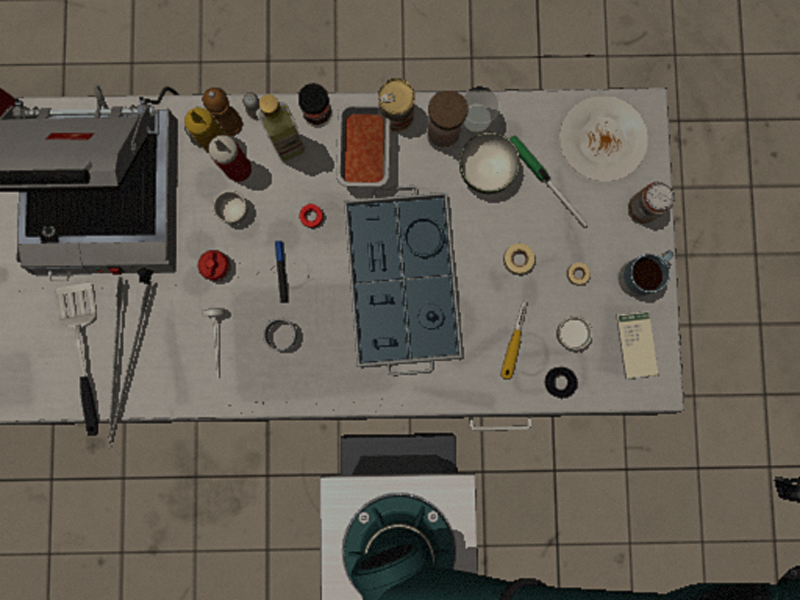

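View pics/scene0.png

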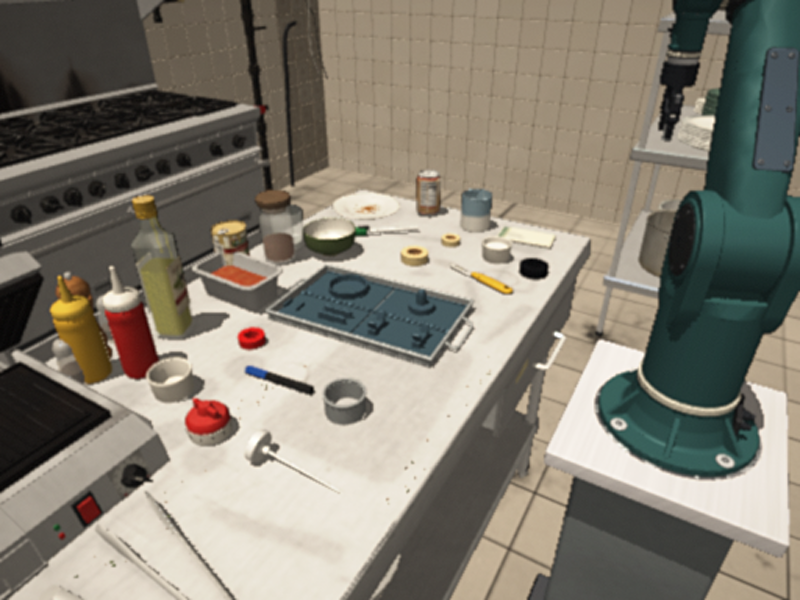

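The top view shows the tray at (405,280). These could be taken for the tape roll: large tan ring (519,259), small tan ring (579,273), black ring (561,382), red ring (311,215) and the cutter (282,335). By the description it is the tan one at (519,259). The other targets are the timer (213,265), marker (281,272) and thermometer (217,340). I'll check these in close crops.

```bash
cat > h.py <<'E'
import numpy as np,cv2
from rig import status,get_image,camera_params
def ray(n,u,v,z):
    p=camera_params(n);d=np.array(p["attitude"])@np.linalg.solve(np.array(p["mtx"]),[u,v,1]);e=np.array(p["eye"])
    return (e+d*(z-e[2])/d[2])[:2]
def proj(n,P):
    p=camera_params(n);c=(np.atleast_2d(P)-np.array(p["eye"]))@np.array(p["attitude"]);q=c@np.array(p["mtx"]).T
    return q[:,:2]/q[:,2:]
def crop(n,x0,y0,x1,y1,s,out,im=None,step=10):
    if im is None: im=get_image(n)[:,:,::-1]
    c=cv2.resize(im[y0:y1,x0:x1],None,fx=s,fy=s,interpolation=cv2.INTER_CUBIC)
    for x in range(-(-x0//step)*step,x1,step):
        cv2.line(c,(int((x-x0+.5)*s),0),(int((x-x0+.5)*s),5),(0,255,255),1);cv2.putText(c,str(x),(int((x-x0+.5)*s)-10,16),0,.36,(0,255,255),1)
    for y in range(-(-y0//step)*step,y1,step):
        cv2.line(c,(0,int((y-y0+.5)*s)),(5,int((y-y0+.5)*s)),(0,255,255),1);cv2.putText(c,str(y),(7,int((y-y0+.5)*s)+4),0,.36,(0,255,255),1)
    cv2.imwrite(out,c)
E
python3 - <<'E'
from h import *
im=cv2.imread("pics/raw_top0.png")
crop("top",120,145,220,245,6,"pics/a.png",im)
a=im
crop("top",215,115,385,240,4.7,"pics/b.png",im)
E
```

```text
(no output)
```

View pics/a.png

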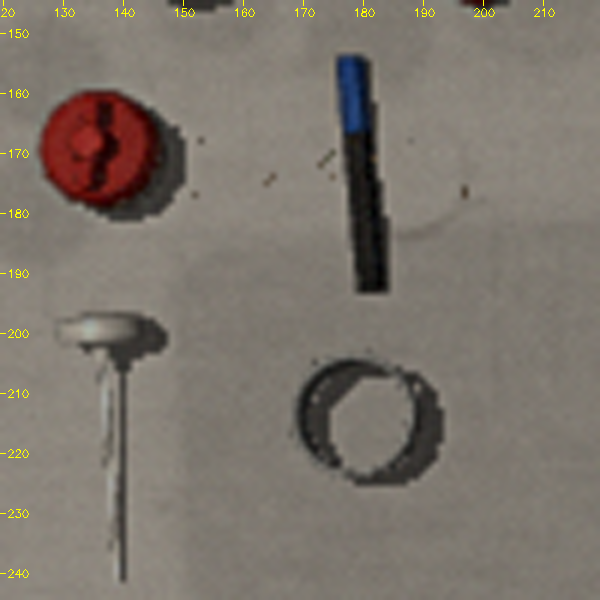

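View pics/b.png

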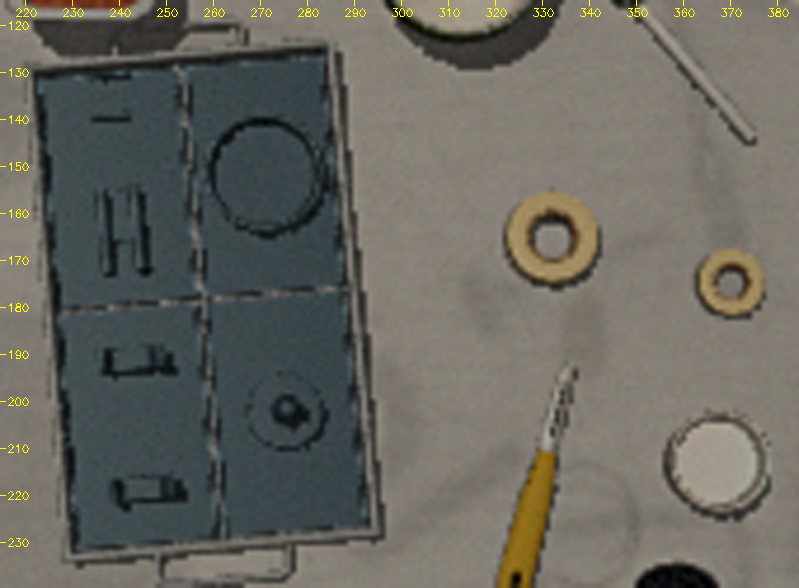

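The crops confirm the large tan roll at raw pixel (332,166), next to a smaller tan ring at (370,175). Timer cap is at (136,169) with its bar nearly vertical. The marker runs (178,154) to (181.5,193), the thermometer dial is at (136,199.5) with the tip at (139.7,241), and the cutter is at (181,214). In the tray, the cup is top right, the post bottom right, the probe cradle top left with its ribs upward, and the saddles are bottom left.

```bash
python3 - <<'E'
from h import *
A=lambda x,y:(120+x/6-.5,145+y/6-.5)
B=lambda x,y:(215+x/4.7-.5,115+y/4.7-.5)
r=lambda t,z:np.round(ray("top",*t,z),4)
c=[r(B(*p),.023) for p in[(36,68),(340,45),(380,537),(68,560)]];c=np.array(c)
print("corners",c.tolist(),"ctr",c.mean(0)); 
print("sides",[np.linalg.norm(c[i]-c[i-1]).round(4) for i in range(4)])
xl=c[0]-c[3]+c[1]-c[2];print("tray long yaw",np.degrees(np.arctan2(xl[1],xl[0])))
yl=c[0]-c[1]+c[3]-c[2];print("tray short yaw",np.degrees(np.arctan2(yl[1],yl[0]))-90)
print("flange",r(B(287,412),.021),"posttop",r(B(287,408),.052),"cup",r(B(268,177),.023))
print("saddles",r(B(140,360),.025),r(B(148,492),.025))
print("probe fork",r(B(125,232),.015),"ribs",r(B(112,75),.01),r(B(110,118),.01))
print("roll",r(B(552,238),.024),"hole",r(B(553,236),.024),"timer",r(A(99,148),.044),"bar",r(A(104,103),.055),r(A(95,190),.055))
print("marker",r(A(352,55),.01),r(A(372,292),.01))
print("dial",r(A(98,326),.04),"tip",r(A(122,580),.002),"collar",r(A(120,365),.022))
print("cutter",r(A(358,412),.039))
E
```

```text
corners [[0.719, 0.0944], [0.7323, -0.1184], [0.3886, -0.1382], [0.3762, 0.0754]] ctr [ 0.554025 -0.0217  ]
sides [np.float64(0.3433), np.float64(0.2132), np.float64(0.3443), np.float64(0.214)]
tray long yaw 3.2348341992096277
tray short yaw 3.4491612293921605
flange [ 0.4755 -0.0763] posttop [ 0.4758 -0.075 ] cup [ 0.6394 -0.0663]
saddles [0.5126 0.0244] [0.4217 0.0201]
probe fork [0.6035 0.0339] ribs [0.7163 0.0418] [0.6855 0.0435]
roll [ 0.5934 -0.2624] hole [ 0.5948 -0.2631] timer [0.5867 0.3704] bar [0.6092 0.3652] [0.5626 0.3695]
marker [0.6414 0.2408] [0.5105 0.2298]
dial [0.4916 0.371 ] tip [0.3567 0.3663] collar [0.4719 0.3635]
cutter [0.4436 0.2327]
```

Call:
arm_command --plan '[[[0,0,0,0,0,5.2,1],[0,0,0,0,0,5.2,1],[0.028,-0.026,0,0,0,0,1],[0.028,-0.026,0,0,0,0,1],[0.028,-0.026,0,0,0,0,1],[0.028,-0.026,0,0,0,0,1],[0.028,-0.026,0,0,0,0,1],[0.028,-0.026,0,0,0,0,1],[0.028,-0.026,0,0,0,0,1],[0.028,-0.026,0,0,0,0,1]]]'

```text
t: 0.93
eef_pos: [0.384, -0.4821, 0.231]
tool_rot: [[0.998, 0.057, -0.001], [0.057, -0.998, 0.001], [-0.001, -0.001, -1.0]]
contact_force: [-0.5, -0.1, -0.2]
finger_gap: 0.0854
grasp_force: 0.0
```

```bash
cat > d.py <<'E'
# remaining shift in tool axes: d.py x y z [yaw]
import sys,numpy as np
from rig import status
a=[float(v) for v in sys.argv[1:]]
o=status.get_obs();R=np.array(o["tool_rot"]);p=np.array(o["eef_pos"])
yaw=np.degrees(np.arctan2(R[1,0],R[0,0]))
print("t",round(o["t"],2),"pos",p.round(4),"yaw",yaw.round(2),"z",R[:,2].round(3),"shift",(R.T@(np.array(a[:3])-p)).round(4),"rz",round(yaw-a[3],2) if len(a)>3 else "","F",np.round(o["contact_force"],1),"gap",round(float(o["finger_gap"]),4),"g",round(float(o["grasp_force"]),1))
E
python3 d.py .594 -.2627 .23 3.3
```

```text
t 0.93 pos [ 0.384  -0.4821  0.231 ] yaw 3.28 z [-0.001  0.001 -1.   ] shift [ 0.2222 -0.2071  0.001 ] rz -0.02 F [-0.5 -0.1 -0.2] gap 0.0854 g 0.0
```

Call:
arm_command --plan '[[[0.0278,-0.0259,0,0,0,0,1],[0.0278,-0.0259,0,0,0,0,1],[0.0278,-0.0259,0,0,0,0,1],[0.0278,-0.0259,0,0,0,0,1],[0.0278,-0.0259,0,0,0,0,1],[0.0278,-0.0259,0,0,0,0,1],[0.0278,-0.0259,0,0,0,0,1],[0.0278,-0.0259,0.03,0,0,0,1],[0,0,0.035,0,0,0,1],[0,0,0.035,0,0,0,1]]]'

```text
t: 1.77
eef_pos: [0.5932, -0.2645, 0.1352]
tool_rot: [[0.998, 0.064, 0.004], [0.064, -0.998, 0.001], [0.004, -0.0, -1.0]]
contact_force: [-1.3, -1.9, -1.0]
finger_gap: 0.0852
grasp_force: 0.0
```

```bash
python3 d.py .594 -.2627 .001 3.3; python3 -c "
from h import *
crop('top',280,125,380,225,6,'pics/c.png')"
```

```text
t 1.77 pos [ 0.5932 -0.2645  0.1352] yaw 3.65 z [ 0.004  0.001 -1.   ] shift [ 0.0004 -0.0017  0.1342] rz 0.35 F [-1.3 -1.9 -1. ] gap 0.0852 g 0.0
```

View pics/c.png

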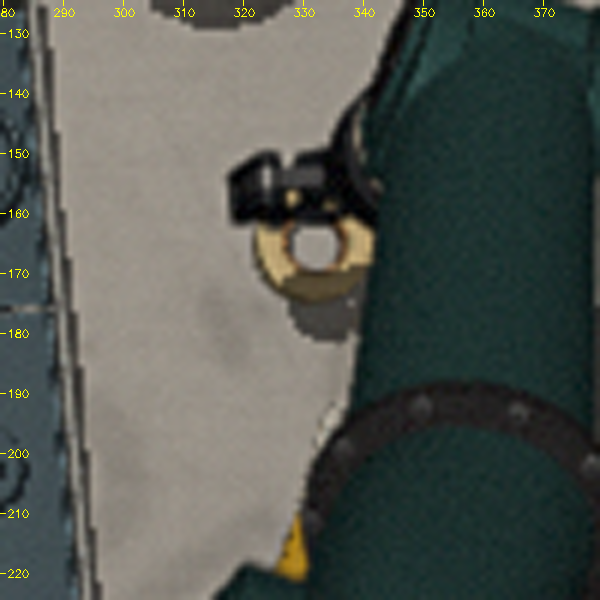

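The crop shows the open gripper above the large tan roll, whose centre is at (332,166); the shift up in the image is parallax. I'll go down.

Call:
arm_command --plan '[[[0,0,0.03,0,0,0,1],[0,0,0.03,0,0,0,1],[0,0,0.03,0,0,0,1],[0,0,0.025,0,0,0,1],[0,0,0.012,0,0,0,1],[0,0,0,0,0,0,1],[0,0,0,0,0,0,0.4],[0,0,0,0,0,0,0.4],[0,0,0,0,0,0,0.4],[0,0,0,0,0,0,0.4]]]'

```text
t: 2.65
eef_pos: [0.5913, -0.269, 0.0112]
tool_rot: [[0.998, 0.057, 0.004], [0.057, -0.998, -0.001], [0.004, 0.002, -1.0]]
contact_force: [-0.4, -0.1, 7.1]
finger_gap: 0.0603
grasp_force: 64.8
```

```bash
python3 d.py .594 -.2627 .001 3.3
```

```text
t 2.65 pos [ 0.5913 -0.269   0.0112] yaw 3.27 z [ 0.004 -0.001 -1.   ] shift [ 0.0031 -0.0061  0.0102] rz -0.03 F [-0.4 -0.1  7.1] gap 0.0603 g 64.8
```

```bash
python3 -c "
from h import *
a=get_image('top')[125:205,280:380,::-1];b=get_image('scene')[110:230,210:370,::-1]
cv2.imwrite('pics/d.png',np.vstack([cv2.resize(a,(500,300)),cv2.resize(b,(500,300))]))
print(proj('scene',[[.594,-.2627,.02],[.59,-.269,.01]]))"; python3 d.py .594 -.2627 .001 3.3
```

```text
[[265.67845095 161.79595093]
 [267.43048768 163.83344373]]
t 2.75 pos [ 0.5913 -0.2689  0.0112] yaw 3.27 z [ 0.004 -0.001 -1.   ] shift [ 0.003  -0.006   0.0102] rz -0.03 F [-1.5  0.6  6.6] gap 0.06 g 64.8
```

View pics/d.png

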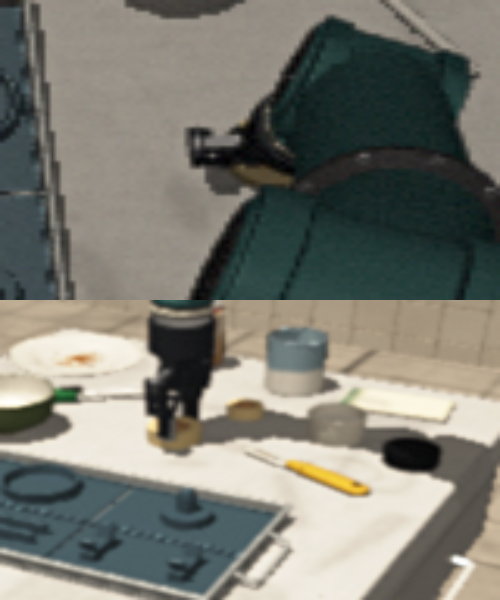

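The roll sits at about (174,432) in the lower half, with a finger on either side of it. The grip reads 65 N, so I'll lift slightly and check.

Call:
arm_command --plan '[[[0,0,-0.02,0,0,0,0.4],[0,0,-0.03,0,0,0,0.4],[0,0,-0.03,0,0,0,0.4],[0,0,-0.02,0,0,0,0.4],[0,0,0,0,0,0,0.4],[0,0,0,0,0,0,0.4]]]'

```text
t: 3.25
eef_pos: [0.591, -0.2688, 0.111]
tool_rot: [[0.998, 0.057, 0.005], [0.057, -0.998, -0.002], [0.004, 0.002, -1.0]]
contact_force: [-0.5, -0.2, -0.7]
finger_gap: 0.0603
grasp_force: 64.9
```

```bash
python3 d.py .475 -.0766 .1 3.3;  python3 -c "
from h import *
a=get_image('top')[125:205,280:380,::-1];b=get_image('scene')[80:200,210:330,::-1]
cv2.imwrite('pics/e.png',np.hstack([cv2.resize(a,(375,300)),cv2.resize(b,(400,300))]))"
```

```text
t 3.25 pos [ 0.591  -0.2688  0.111 ] yaw 3.28 z [ 0.005 -0.002 -1.   ] shift [-0.1049 -0.1986  0.0101] rz -0.02 F [-0.5 -0.2 -0.7] gap 0.0603 g 64.9
```

View pics/e.png

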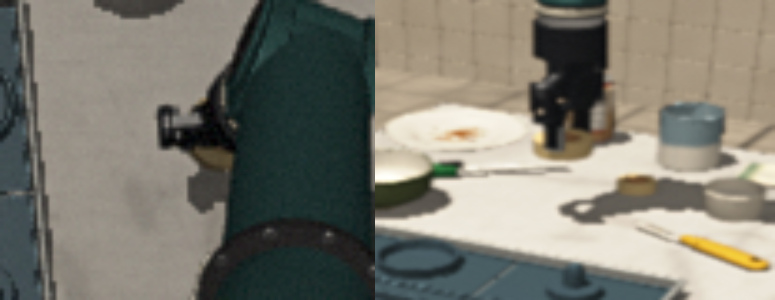

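Call:
arm_command --plan '[[[-0.013,-0.0248,0,0,0,0,0.4],[-0.0135,-0.0248,0,0,0,0,0.4],[-0.0135,-0.0248,0,0,0,0,0.4],[-0.0135,-0.0248,0,0,0,0,0.4],[-0.0135,-0.0248,0,0,0,0,0.4],[-0.0135,-0.0248,0,0,0,0,0.4],[-0.0135,-0.0248,0,0,0,0,0.4],[-0.0135,-0.0248,0,0,0,0,0.4],[0,0,0,0,0,0,0.4],[0,0,0,0,0,0,0.4]]]'

```text
t: 4.18
eef_pos: [0.4691, -0.0745, 0.1075]
tool_rot: [[0.998, 0.061, -0.004], [0.061, -0.998, 0.001], [-0.004, -0.001, -1.0]]
contact_force: [0.6, -1.0, 0.1]
finger_gap: 0.0599
grasp_force: 64.9
```

```bash
python3 d.py .472 -.0768 .1 3.3;  python3 -c "
from h import *
o=status.get_obs()['eef_pos']
for dx in(0,.003,.006): print(proj('scene',[o[0]+dx,o[1],o[2]+.013]),proj('top',[o[0]+dx,o[1],o[2]+.013]))
crop('scene',200,110,300,210,5,'pics/f1.png');crop('top',240,160,300,260,5,'pics/f2.png')
cv2.imwrite('pics/f.png',np.hstack([cv2.imread('pics/f1.png'),cv2.imread('pics/f2.png')]))"
```

```text
t 4.18 pos [ 0.4691 -0.0745  0.1075] yaw 3.48 z [-0.004  0.001 -1.   ] shift [0.0028 0.0025 0.0075] rz 0.18 F [ 0.6 -1.   0.1] gap 0.0599 g 64.9
[[272.79880929 165.60969177]] [[276.45997044 201.73870946]]
[[271.89283089 165.37499634]] [[276.44020164 200.7506211 ]]
[[270.9891189  165.14088803]] [[276.42044117 199.76294953]]
```

View pics/f.png

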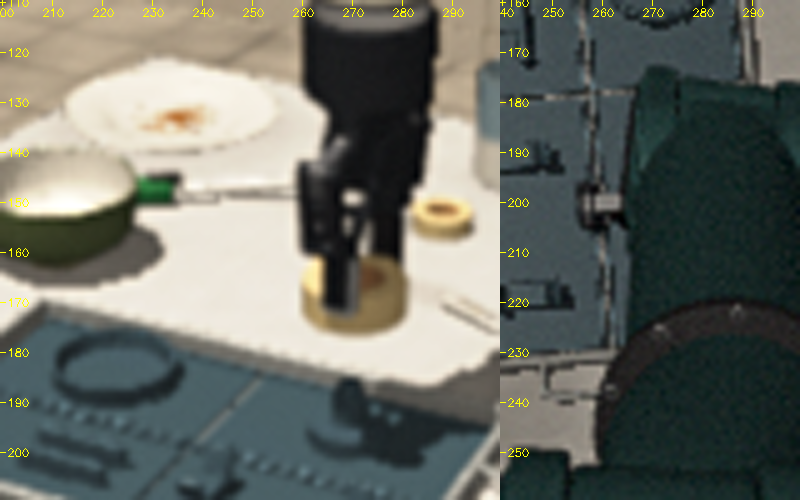

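```bash
python3 -c "
from h import *
o=status.get_obs()['eef_pos']
for dx in(0,.003,.006,.009):
  a=np.linspace(0,6.28,60);C=[[o[0]+dx+.032*np.cos(t),o[1]+.032*np.sin(t),o[2]+h] for t in a for h in(-.011,.013)]
  P=proj('scene',C);print(dx,P.min(0),P.max(0))
im=cv2.imread('pics/f1.png')
hsv=cv2.cvtColor(get_image('scene')[:,:,::-1].copy(),cv2.COLOR_BGR2HSV)[150:185,250:283]
m=cv2.inRange(hsv,(12,70,60),(32,255,255));n,l,s,c=cv2.connectedComponentsWithStats(m);i=1+s[1:,4].argmax();print(s[i][:2]+[250,150],s[i][:2]+s[i][2:4]+[249,149])
for z in(.021,.052): print('post/flange',proj('scene',[.475,-.0766,z]))
P=proj('scene',[[.475+.026*np.cos(t),-.0766+.026*np.sin(t),.021] for t in np.linspace(0,6.28,60)]);print(P.min(0),P.max(0))
P=proj('scene',[[.6396+.042*np.cos(t),-.067+.042*np.sin(t),.023] for t in np.linspace(0,6.28,60)]);print('cup',P.min(0),P.max(0))
im=cv2.imread('pics/raw_scene0.png');crop('scene',200,170,300,230,8,'pics/g.png',im)
"
```

```text
0 [261.51315511 160.13762464] [283.40078105 177.4254783 ]
0.003 [260.63387536 159.91606205] [282.48215601 177.17296888]
0.006 [259.7567643  159.69503848] [281.56582744 176.92109878]
0.009 [258.88181389 159.47455194] [280.65178676 176.66986556]
[260 160] [280 175]
post/flange [[270.57455622 193.61187583]]
post/flange [[270.80597552 184.94713978]]
[262.15644737 189.27601171] [279.01097911 198.12507798]
cup [211.7806731  174.94976693] [237.54347524 187.69925698]
```

View pics/g.png

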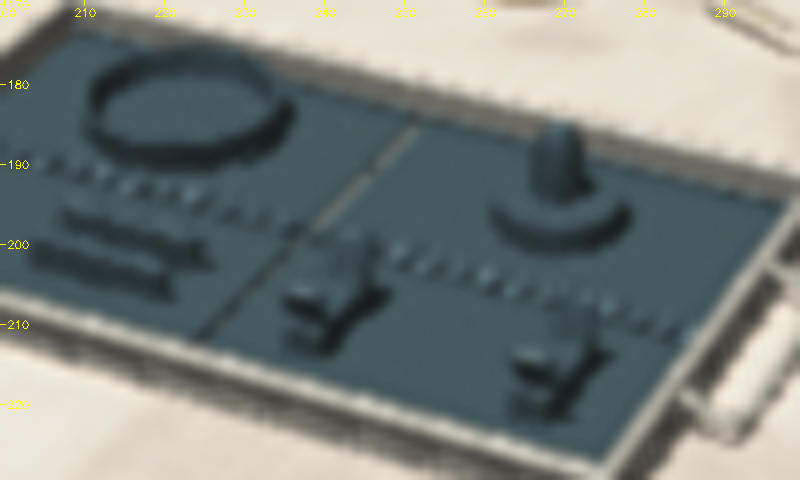

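The post is at u≈269.3 and the held roll at u≈270, and with the bias removed the roll sits 3 mm ahead of the TCP. I'll shift by +2.8 and +2.5 mm and lower it.

Call:
arm_command --plan '[[[0.0028,0.0025,0.015,0,0,0,0.4],[0,0,0.015,0,0,0,0.4],[0,0,0.012,0,0,0,0.4],[0,0,0.01,0,0,0,0.4],[0,0,0.008,0,0,0,0.4],[0,0,0.006,0,0,0,0.4],[0,0,0.004,0,0,0,0.4],[0,0,0,0,0,0,0.4],[0,0,0,0,0,0,0.4]]]'

```text
t: 5.08
eef_pos: [0.4742, -0.0787, 0.0385]
tool_rot: [[0.998, 0.057, 0.0], [0.057, -0.998, -0.0], [0.0, 0.0, -1.0]]
contact_force: [0.6, 0.1, -0.6]
finger_gap: 0.0601
grasp_force: 64.9
```

```bash
python3 d.py .472 -.0768 .033 3.3
```

```text
t 5.08 pos [ 0.4742 -0.0787  0.0385] yaw 3.27 z [ 0. -0. -1.] shift [-0.0021 -0.0021  0.0055] rz -0.03 F [ 0.6  0.1 -0.6] gap 0.0601 g 64.9
```

Call:
arm_command --plan '[[[-0.002,-0.002,0,0,0,0,0.4],[0,0,0.003,0,0,0,0.4],[0,0,0.0025,0,0,0,0.4],[0,0,0,0,0,0,0.4],[0,0,0,0,0,0,0.4]]]'

```text
t: 5.5
eef_pos: [0.4719, -0.0767, 0.033]
tool_rot: [[0.998, 0.057, 0.0], [0.057, -0.998, -0.0], [0.0, 0.0, -1.0]]
contact_force: [-0.1, -0.5, -0.4]
finger_gap: 0.0602
grasp_force: 64.9
```

```bash
python3 d.py .472 -.0768 .033 3.3
```

```text
t 5.5 pos [ 0.4719 -0.0767  0.033 ] yaw 3.29 z [ 0. -0. -1.] shift [ 0.0001  0.0001 -0.    ] rz -0.01 F [-0.1 -0.5 -0.4] gap 0.0602 g 64.9
```

Call:
arm_command --plan '[[[0,0,0,0,0,0,0.7],[0,0,0,0,0,0,1],[0,0,0,0,0,0,1],[0,0,0,0,0,0,1],[0,0,-0.03,0,0,0,1],[0,0,-0.04,0,0,0,1],[0,0,-0.04,0,0,0,1],[0,0,-0.04,0,0,0,1],[0.02,-0.03,0,0,0,0,1],[0.02,-0.03,0,0,0,0,1]]]'

```text
t: 6.33
eef_pos: [0.5098, -0.0162, 0.1863]
tool_rot: [[0.999, 0.051, 0.006], [0.051, -0.999, -0.001], [0.006, 0.001, -1.0]]
contact_force: [0.2, -0.6, 0.4]
finger_gap: 0.0852
grasp_force: 0.0
```

```bash
python3 d.py .5867 .3704 .18 3.3;python3 -c "
from h import *
p=camera_params('scene')
crop('scene',230,165,310,225,8,'pics/i.png')"
```

```text
t 6.33 pos [ 0.5098 -0.0162  0.1863] yaw 2.93 z [ 0.006 -0.001 -1.   ] shift [ 0.0966 -0.3821  0.0066] rz -0.37 F [ 0.2 -0.6  0.4] gap 0.0852 g 0.0
```

View pics/i.png

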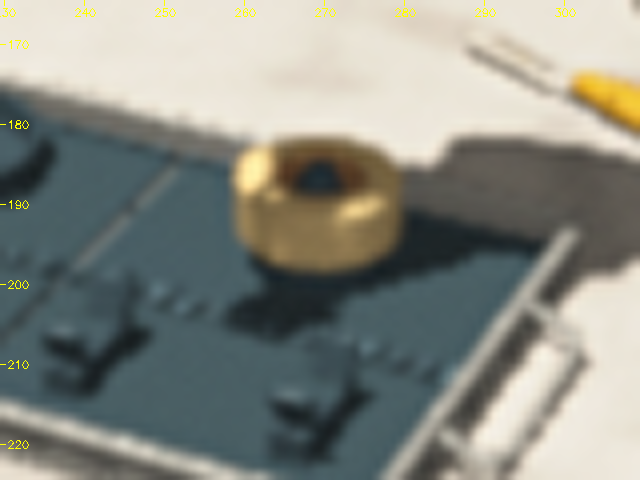

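The roll is seated flat with the post centred in its hole (post u≈269.6). Next is the timer.

Call:
arm_command --plan '[[[0.0097,-0.038,0,0,0,0,1],[0.0097,-0.038,0,0,0,0,1],[0.0097,-0.038,0,0,0,0,1],[0.0097,-0.038,0,0,0,0,1],[0.0097,-0.038,0,0,0,0,1],[0.0097,-0.038,0,0,0,0,1],[0.0097,-0.038,0,0,0,0,1],[0.0097,-0.038,0,0,0,0,1],[0.0097,-0.038,0,0,0,0,1],[0.0097,-0.038,0,0,0,0,1]]]'

```text
t: 7.22
eef_pos: [0.583, 0.3721, 0.1825]
tool_rot: [[0.998, 0.058, -0.001], [0.058, -0.998, -0.001], [-0.001, 0.001, -1.0]]
contact_force: [0.8, -0.3, 0.4]
finger_gap: 0.0855
grasp_force: 0.0
```

Call:
arm_command --plan '[[[0,0,0.02,0,0,0,1],[0,0,0.02,0,0,0,1],[0,0,0.02,0,0,0,1],[0,0,0,0,0,0,1],[0,0,0,0,0,0,1],[0,0,0,0,0,0,1]]]'

```text
t: 7.72
eef_pos: [0.5839, 0.3704, 0.1237]
tool_rot: [[0.998, 0.057, 0.001], [0.057, -0.998, 0.0], [0.001, -0.0, -1.0]]
contact_force: [-0.8, -0.7, 0.9]
finger_gap: 0.0853
grasp_force: 0.0
```

```bash
python3 d.py .5865 .3695 .02 3.3
```

```text
t 7.72 pos [0.5839 0.3704 0.1237] yaw 3.26 z [ 0.001  0.    -1.   ] shift [0.0025 0.0011 0.1037] rz -0.04 F [-0.8 -0.7  0.9] gap 0.0853 g 0.0
```

Call:
arm_command --plan '[[[0.0025,0.001,0.025,0,0,0,1],[0,0,0.025,0,0,0,1],[0,0,0.025,0,0,0,1],[0,0,0.018,0,0,0,1],[0,0,0.01,0,0,0,1],[0,0,0,0,0,0,1],[0,0,0,0,0,0,1],[0,0,0,0,0,0,1]]]'

```text
t: 8.38
eef_pos: [0.5874, 0.3703, 0.0219]
tool_rot: [[0.998, 0.057, 0.003], [0.057, -0.998, 0.002], [0.003, -0.002, -1.0]]
contact_force: [1.1, -0.0, 1.3]
finger_gap: 0.0856
grasp_force: 0.0
```

Call:
arm_command --plan '[[[0,0,0,0,0,0,0.4],[0,0,0,0,0,0,0.4],[0,0,0,0,0,0,0.4],[0,0,0,0,0,0,0.4],[0,0,0,0,0,0,0.4]]]'

```text
t: 8.8
eef_pos: [0.5876, 0.3738, 0.0238]
tool_rot: [[0.998, 0.058, 0.005], [0.058, -0.998, 0.007], [0.005, -0.006, -1.0]]
contact_force: [-2.6, 2.0, 11.0]
finger_gap: 0.057
grasp_force: 60.7
```

```bash
python3 d.py .5865 .3695 .02 3.3
```

```text
t 8.8 pos [0.5876 0.3738 0.0238] yaw 3.35 z [ 0.005  0.007 -1.   ] shift [-0.0013  0.0043  0.0038] rz 0.05 F [-2.6  2.  11. ] gap 0.057 g 60.7
```

Call:
arm_command --plan '[[[0,0,-0.01,0,0,0,0.4],[0,0,-0.02,0,0,0,0.4],[0,0,-0.03,0,0,0,0.4],[0,0,-0.02,0,0,0,0.4],[0,0,0,0,0,0,0.4],[0,0,0,0,0,0,0.4],[0,0,0,0,0,0,0.4]]]'

```text
t: 9.38
eef_pos: [0.5852, 0.3689, 0.0995]
tool_rot: [[0.998, 0.057, -0.001], [0.057, -0.998, -0.001], [-0.001, 0.001, -1.0]]
contact_force: [-0.2, 0.3, -1.5]
finger_gap: 0.0566
grasp_force: 61.1
```

```bash
python3 d.py .64 -.067 .104 3.3; python3 -c "
from h import *
o=status.get_obs()['eef_pos'];print(proj('scene',o),proj('top',o))
crop('scene',70,170,190,310,4,'pics/j1.png');crop('top',110,120,190,260,4,'pics/j2.png')
cv2.imwrite('pics/j.png',np.hstack([cv2.imread('pics/j1.png'),cv2.imread('pics/j2.png')])[:,:800])"
```

```text
t 9.38 pos [0.5852 0.3689 0.0995] yaw 3.28 z [-0.001 -0.001 -1.   ] shift [ 0.0298  0.4383 -0.0041] rz -0.02 F [-0.2  0.3 -1.5] gap 0.0566 g 61.1
[[131.42124221 242.23957601]] [[131.98470874 166.99975678]]
```

View pics/j.png

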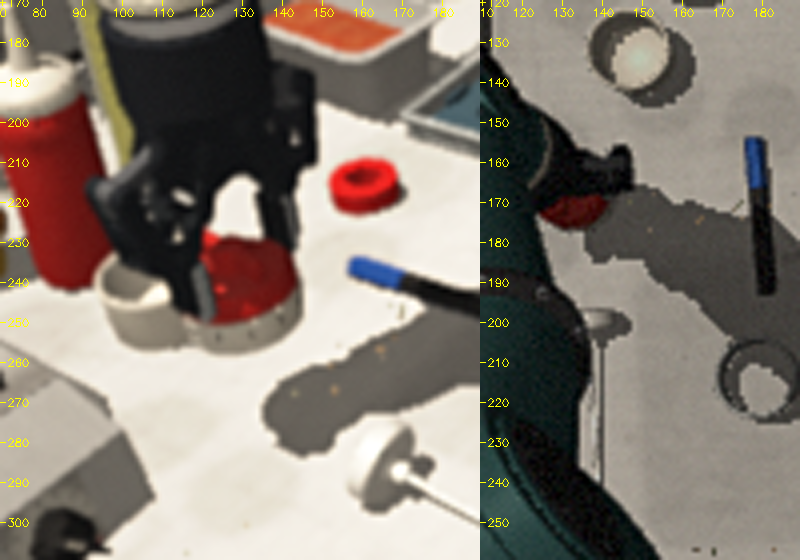

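The timer hangs upright, gripped by its cap (scene centre u≈131), so I'll carry it to the cup.

Call:
arm_command --plan '[[[0.003,0.0365,0,0,0,0,0.4],[0.003,0.0365,0,0,0,0,0.4],[0.003,0.0365,0,0,0,0,0.4],[0.003,0.0365,0,0,0,0,0.4],[0.003,0.0365,0,0,0,0,0.4],[0.003,0.0365,0,0,0,0,0.4],[0.003,0.0365,0,0,0,0,0.4],[0.003,0.0365,0,0,0,0,0.4],[0.003,0.0365,0,0,0,0,0.4],[0.003,0.0365,0,0,0,0,0.4]]]'

```text
t: 10.32
eef_pos: [0.6358, 0.005, 0.0985]
tool_rot: [[0.998, 0.057, -0.003], [0.057, -0.998, -0.0], [-0.003, 0.0, -1.0]]
contact_force: [1.0, 0.4, -1.5]
finger_gap: 0.0565
grasp_force: 61.1
```

Call:
arm_command --plan '[[[0.001,0.0365,0,0,0,0,0.4],[0.001,0.0365,0,0,0,0,0.4],[0,0,0,0,0,0,0.4],[0,0,0,0,0,0,0.4],[0,0,0,0,0,0,0.4],[0,0,0,0,0,0,0.4]]]'

```text
t: 10.82
eef_pos: [0.6424, -0.0636, 0.0991]
tool_rot: [[0.998, 0.06, -0.002], [0.06, -0.998, 0.002], [-0.002, -0.002, -1.0]]
contact_force: [0.0, 0.1, -1.6]
finger_gap: 0.0569
grasp_force: 61.2
```

```bash
python3 d.py .6406 -.067 .033 3.3; python3 -c "
from h import *
o=status.get_obs()['eef_pos']
a=np.linspace(0,6.28,90)
def ext(x,y,r,hs): P=proj('scene',[[x+r*np.cos(t),y+r*np.sin(t),h] for t in a for h in hs]);return P.min(0),P.max(0)
print('cap pred',ext(o[0],o[1],.032,(o[2],o[2]+.02)))
hsv=cv2.cvtColor(get_image('scene')[:,:,::-1].copy(),cv2.COLOR_BGR2HSV)[130:190,190:260]
m=cv2.inRange(hsv,(0,120,50),(8,255,255))|cv2.inRange(hsv,(172,120,50),(180,255,255));n,l,s,c=cv2.connectedComponentsWithStats(m);i=1+s[1:,4].argmax();print(s[i][:2]+[190,130],s[i][:2]+s[i][2:4]+[189,129])"
```

```text
t 10.82 pos [ 0.6424 -0.0636  0.0991] yaw 3.42 z [-0.002  0.002 -1.   ] shift [-0.0019  0.0034  0.0661] rz 0.12 F [ 0.   0.1 -1.6] gap 0.0569 g 61.2
cap pred (array([211.67940057, 150.31934386]), array([232.42606657, 165.0341759 ]))
[219 151] [230 163]
```

Call:
arm_command --plan '[[[-0.0024,0.0034,0.01,0,0,0,0.4],[0,0,0.015,0,0,0,0.4],[0,0,0.015,0,0,0,0.4],[0,0,0,0,0,0,0.4],[0,0,0,0,0,0,0.4],[0,0,0,0,0,0,0.4]]]'

```text
t: 11.37
eef_pos: [0.641, -0.0688, 0.0601]
tool_rot: [[0.998, 0.058, 0.0], [0.058, -0.998, 0.0], [0.0, -0.0, -1.0]]
contact_force: [0.1, -0.1, -0.6]
finger_gap: 0.0566
grasp_force: 61.3
```

```bash
python3 d.py .64 -.067 .033 3.3; python3 -c "
from h import *
crop('scene',190,130,290,205,6,'pics/k.png')"
```

```text
t 11.37 pos [ 0.641  -0.0688  0.0601] yaw 3.34 z [ 0.  0. -1.] shift [-0.0009 -0.0019  0.0271] rz 0.04 F [ 0.1 -0.1 -0.6] gap 0.0566 g 61.3
```

View pics/k.png

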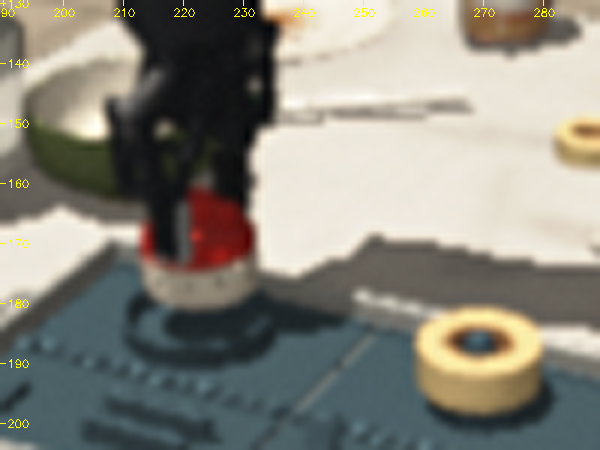

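The timer base (u≈222.7) is centred over the cup (u≈223.2) once perspective is allowed for. I'll lower it.

Call:
arm_command --plan '[[[-0.0009,-0.0019,0.005,0,0,0,0.4],[0,0,0.006,0,0,0,0.4],[0,0,0.006,0,0,0,0.4],[0,0,0.005,0,0,0,0.4],[0,0,0.003,0,0,0,0.4],[0,0,0,0,0,0,0.4],[0,0,0,0,0,0,0.4],[0,0,0,0,0,0,0.4]]]'

```text
t: 12.08
eef_pos: [0.6398, -0.0666, 0.0348]
tool_rot: [[0.998, 0.058, -0.0], [0.058, -0.998, 0.001], [-0.0, -0.001, -1.0]]
contact_force: [0.1, 2.5, -2.0]
finger_gap: 0.0568
grasp_force: 61.3
```

```bash
python3 d.py .64 -.067 .033 3.3
```

```text
t 12.08 pos [ 0.6398 -0.0666  0.0348] yaw 3.31 z [-0.     0.001 -1.   ] shift [0.0001 0.0004 0.0018] rz 0.01 F [ 0.1  2.5 -2. ] gap 0.0568 g 61.3
```

Call:
arm_command --plan '[[[0,0,0.002,0,0,0,0.4],[0,0,0.002,0,0,0,0.4],[0,0,0,0,0,0,0.4],[0,0,0,0,0,0,0.4],[0,0,0,0,0,0,0.4]]]'

```text
t: 12.5
eef_pos: [0.6404, -0.0667, 0.033]
tool_rot: [[0.998, 0.058, 0.001], [0.058, -0.998, 0.001], [0.001, -0.001, -1.0]]
contact_force: [-1.7, 3.8, 9.7]
finger_gap: 0.0569
grasp_force: 65.3
```

```bash
python3 d.py .64 -.067 .033 3.3
```

```text
t 12.5 pos [ 0.6404 -0.0667  0.033 ] yaw 3.31 z [ 0.001  0.001 -1.   ] shift [-0.0005  0.0002 -0.    ] rz 0.01 F [-1.7  3.8  9.7] gap 0.0569 g 65.3
```

Call:
arm_command --plan '[[[0,0,0,0,0,0,0.7],[0,0,0,0,0,0,1],[0,0,0,0,0,0,1],[0,0,0,0,0,0,1],[0,0,-0.03,0,0,0,1],[0,0,-0.04,0,0,0,1],[0,0,-0.03,0,0,0,1],[0,-0.03,-0.01,0,0,-1.5,1],[-0.008,-0.039,0,0,0,0,1],[-0.008,-0.039,0,0,0,0,1]]]'

```text
t: 13.33
eef_pos: [0.6168, 0.0371, 0.1423]
tool_rot: [[0.997, 0.078, 0.003], [0.078, -0.997, -0.001], [0.003, 0.002, -1.0]]
contact_force: [0.0, 1.1, -0.6]
finger_gap: 0.0849
grasp_force: 0.0
```

```bash
python3 d.py .576 .2353 .14 4.8; python3 -c "
from h import *
crop('scene',190,130,290,205,6,'pics/l.png')"
```

```text
t 13.33 pos [0.6168 0.0371 0.1423] yaw 4.49 z [ 0.003 -0.001 -1.   ] shift [-0.0252 -0.2008  0.0019] rz -0.31 F [ 0.   1.1 -0.6] gap 0.0849 g 0.0
```

Call:
arm_command --plan '[[[-0.005,-0.039,0,0,0,0,0.5],[-0.005,-0.039,0,0,0,0,0.5],[-0.005,-0.039,0,0,0,0,0.5],[-0.005,-0.039,0,0,0,0,0.5],[-0.002,-0.03,0.03,0,0,0,0.5],[0,0,0.03,0,0,0,0.5],[0,0,0,0,0,0,0.5],[0,0,0,0,0,0,0.5],[0,0,0,0,0,0,0.5],[0,0,0,0,0,0,0.5]]]'

```text
t: 14.22
eef_pos: [0.5801, 0.2195, 0.083]
tool_rot: [[0.997, 0.08, 0.003], [0.08, -0.997, -0.001], [0.002, 0.001, -1.0]]
contact_force: [0.8, -0.3, -0.2]
finger_gap: 0.0427
grasp_force: 0.0
```

```bash
python3 d.py .576 .2353 .005 4.8; python3 -c "
from h import *
# scene-camera check of marker: bias-corrected
print(proj('scene',[[.6414,.2408,.008],[.5105,.2298,.008]]))"
```

```text
t 14.22 pos [0.5801 0.2195 0.083 ] yaw 4.58 z [ 0.003 -0.001 -1.   ] shift [-0.003  -0.0161  0.078 ] rz -0.22 F [ 0.8 -0.3 -0.2] gap 0.0427 g 0.0
[[159.00350737 235.51765415]
 [200.8607056  249.5356099 ]]
```

Call:
arm_command --plan '[[[-0.003,-0.016,0,0,0,-0.2,0.5],[0,0,0.02,0,0,0,0.5],[0,0,0.025,0,0,0,0.5],[0,0,0.02,0,0,0,0.5],[0,0,0.01,0,0,0,0.5],[0,0,0,0,0,0,0.5],[0,0,0,0,0,0,0.5],[0,0,0,0,0,0,0.5]]]'

```text
t: 14.88
eef_pos: [0.5754, 0.2373, 0.0081]
tool_rot: [[0.996, 0.086, 0.002], [0.086, -0.996, 0.001], [0.003, -0.001, -1.0]]
contact_force: [-0.8, 0.4, -0.2]
finger_gap: 0.0427
grasp_force: 0.0
```

```bash
python3 d.py .576 .2353 .005 4.8
```

```text
t 14.88 pos [0.5754 0.2373 0.0081] yaw 4.93 z [ 0.002  0.001 -1.   ] shift [0.0005 0.002  0.0031] rz 0.13 F [-0.8  0.4 -0.2] gap 0.0427 g 0.0
```

Call:
arm_command --plan '[[[0,0.002,0.004,0,0,0,0.5],[0,0,0,0,0,0,0.4],[0,0,0,0,0,0,0],[0,0,0,0,0,0,0],[0,0,0,0,0,0,0],[0,0,0,0,0,0,0],[0,0,0,0,0,0,0]]]'

```text
t: 15.47
eef_pos: [0.5745, 0.2355, 0.0033]
tool_rot: [[0.996, 0.087, 0.001], [0.087, -0.996, 0.0], [0.001, -0.0, -1.0]]
contact_force: [-0.2, -0.6, 5.0]
finger_gap: 0.0128
grasp_force: 58.6
```

```bash
python3 d.py .576 .2353 .005 4.8
```

```text
t 15.47 pos [0.5745 0.2355 0.0033] yaw 4.99 z [ 0.001  0.    -1.   ] shift [ 0.0015  0.0003 -0.0017] rz 0.19 F [-0.2 -0.6  5. ] gap 0.0128 g 58.6
```

Call:
arm_command --plan '[[[0,0,-0.02,0,0,0,0],[0,0,-0.03,0,0,0,0],[0,0,-0.03,0,0,0,0],[0,0,-0.02,0,0,1.7,0],[-0.02,0.033,0,0,0,0,0],[-0.02,0.034,0,0,0,0,0],[-0.02,0.034,0,0,0,0,0],[-0.02,0.034,0,0,0,0,0],[-0.02,0.034,0,0,0,0,0],[-0.018,0.034,0,0,0,0,0]]]'

```text
t: 16.3
eef_pos: [0.4664, 0.0248, 0.1026]
tool_rot: [[0.998, 0.058, -0.0], [0.058, -0.998, -0.0], [-0.0, 0.0, -1.0]]
contact_force: [1.2, -0.5, -1.1]
finger_gap: 0.0125
grasp_force: 58.9
```

Call:
arm_command --plan '[[[0,0,0,0,0,0,0],[0,0,0,0,0,0,0],[0,0,0,0,0,0,0],[0,0,0,0,0,0,0]]]'

```text
t: 16.63
eef_pos: [0.4692, 0.0275, 0.1027]
tool_rot: [[0.998, 0.059, 0.002], [0.059, -0.998, 0.001], [0.002, -0.001, -1.0]]
contact_force: [0.7, 0.3, -0.3]
finger_gap: 0.013
grasp_force: 58.9
```

```bash
python3 d.py .4665 .0237 .025 3.3
```

```text
t 16.63 pos [0.4692 0.0275 0.1027] yaw 3.4 z [ 0.002  0.001 -1.   ] shift [-0.003   0.0037  0.0777] rz 0.1 F [ 0.7  0.3 -0.3] gap 0.013 g 58.9
```

Call:
arm_command --plan '[[[-0.003,0.0035,0.02,0,0,0,0],[0,0,0.02,0,0,0,0],[0,0,0.015,0,0,0,0],[0,0,0.007,0,0,0,0],[0,0,0,0,0,0,0],[0,0,0,0,0,0,0],[0,0,0,0,0,0,0],[0,0,0,0,0,0,0]]]'

```text
t: 17.3
eef_pos: [0.4659, 0.0227, 0.0413]
tool_rot: [[0.998, 0.058, 0.002], [0.058, -0.998, 0.0], [0.002, -0.0, -1.0]]
contact_force: [0.2, -0.3, -0.5]
finger_gap: 0.0132
grasp_force: 58.9
```

```bash
python3 d.py .4665 .024 .025 3.3; python3 -c "
from h import *
crop('scene',200,160,300,230,8,'pics/m.png')"
```

```text
t 17.3 pos [0.4659 0.0227 0.0413] yaw 3.31 z [ 0.002  0.    -1.   ] shift [ 0.0006 -0.0013  0.0163] rz 0.01 F [ 0.2 -0.3 -0.5] gap 0.0132 g 58.9
```

View pics/m.png

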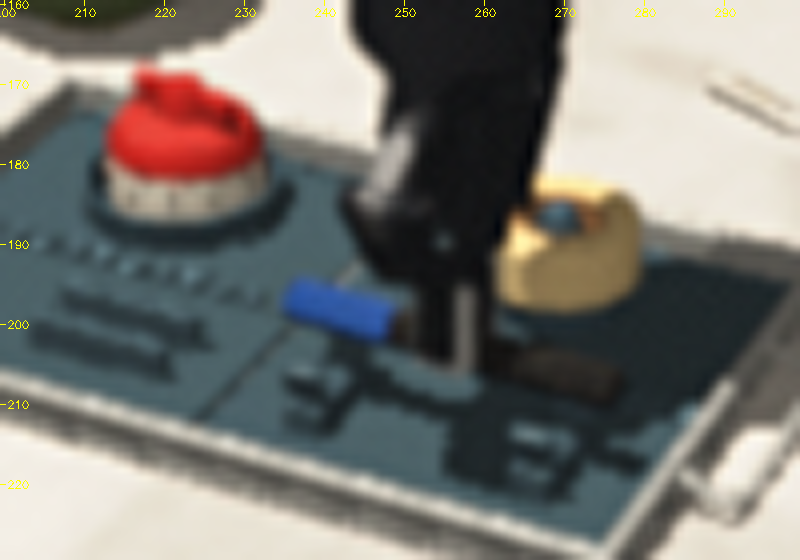

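Timer and roll are both seated. The marker hangs level above the saddles, with ends at u≈235 and 277. I'll shift +y by 2.5 mm and lower it.

Call:
arm_command --plan '[[[0.0005,-0.0025,0,0,0,0,0],[0,0,0.005,0,0,0,0],[0,0,0.005,0,0,0,0],[0,0,0.004,0,0,0,0],[0,0,0,0,0,0,0],[0,0,0,0,0,0,0],[0,0,0,0,0,0,0]]]'

```text
t: 17.93
eef_pos: [0.4654, 0.0248, 0.0263]
tool_rot: [[0.998, 0.057, -0.001], [0.057, -0.998, -0.0], [-0.001, 0.0, -1.0]]
contact_force: [-0.1, 0.3, -0.5]
finger_gap: 0.0129
grasp_force: 58.9
```

```bash
python3 d.py .4665 .0252 .0245 3.3
```

```text
t 17.93 pos [0.4654 0.0248 0.0263] yaw 3.28 z [-0.001 -0.    -1.   ] shift [ 0.0012 -0.0004  0.0018] rz -0.02 F [-0.1  0.3 -0.5] gap 0.0129 g 58.9
```

Call:
arm_command --plan '[[[0.001,0,0.0015,0,0,0,0],[0,0,0,0,0,0,0],[0,0,0,0,0,0,0.2],[0,0,0,0,0,0,0.4],[0,0,0,0,0,0,0.4],[0,0,-0.02,0,0,0,0.4],[0,0,-0.035,0,0,0,0.4],[0,0,-0.035,0,0,0,0.6],[0,-0.03,-0.03,0,0,0,0.8],[0,-0.04,-0.02,0,0,0,0.8]]]'

```text
t: 18.77
eef_pos: [0.4638, 0.089, 0.166]
tool_rot: [[0.999, 0.049, 0.004], [0.049, -0.999, -0.001], [0.004, 0.001, -1.0]]
contact_force: [1.6, 0.7, 0.7]
finger_gap: 0.0676
grasp_force: 0.0
```

```bash
python3 d.py .49 .37 .12 2; python3 - <<'E'
from h import *
# fit thermometer pose to bright-object evidence: overlay model points on the start images
t,s=cv2.imread("pics/raw_top0.png"),cv2.imread("pics/raw_scene0.png")
from scipy.optimize import least_squares
# hand-read pixels: top (dial left/right ends at top rim region, tip); 
A=lambda x,y:np.array((120+x/6-.5,145+y/6-.5))
def M(p,P): c,q=np.cos(p[2]),np.sin(p[2]);P=np.atleast_2d(P).astype(float);return np.c_[p[0]+c*P[:,0]-q*P[:,1],p[1]+q*P[:,0]+c*P[:,1],P[:,2]]
tip=[-.075,0,.002];dial=[.064,0,.024];col=[.046,0,.022]
obsT=[(tip,A(122,580)),([.064,.023,.024],A(56,330)),([.064,-.023,.024],A(141,330))]
obsS=[(tip,np.array((340,493))*.64-.5),(dial,np.array((259,446))*.64-.5)]
f=lambda p:np.concatenate([(proj("top",M(p,a))[0]-b) for a,b in obsT]+[(proj("scene",M(p,a))[0]-b+[1.2,0]) for a,b in obsS])
r=least_squares(f,[.43,.368,.03]);print(r.x,np.degrees(r.x[2]),r.fun.round(1)); print("dial",M(r.x,dial))
p=r.x;th=np.linspace(0,6.28,40)
def draw(im,n,x0,y0,x1,y1,k):
    c=cv2.resize(im[y0:y1,x0:x1],None,fx=k,fy=k,interpolation=cv2.INTER_CUBIC)
    for P in [[[xx,.023*np.cos(a),.024+.023*np.sin(a)] for a in th] for xx in(.058,.070)]+[[[.044,0,.022],tip]]:
        q=((proj(n,M(p,P))+.5-[x0,y0])*k).astype(int);cv2.polylines(c,[q],False,(0,0,255),1)
    return c
cv2.imwrite("pics/n.png",np.hstack([draw(t,"top",115,185,165,255,8),draw(s,"scene",150,265,200,335,8)]))
E
```

```text
t 18.77 pos [0.4638 0.089  0.166 ] yaw 2.81 z [ 0.004 -0.001 -1.   ] shift [ 0.0398 -0.2794  0.046 ] rz 0.81 F [1.6 0.7 0.7] gap 0.0676 g 0.0
[0.4324337  0.37375512 0.03755268] 2.151610333078745 [-1.4 -0.2 -0.5 -1.3 -0.4 -2.1  2.5  0.8  0.2 -0.6]
dial [[0.49638858 0.37615792 0.024     ]]
```

View pics/n.png

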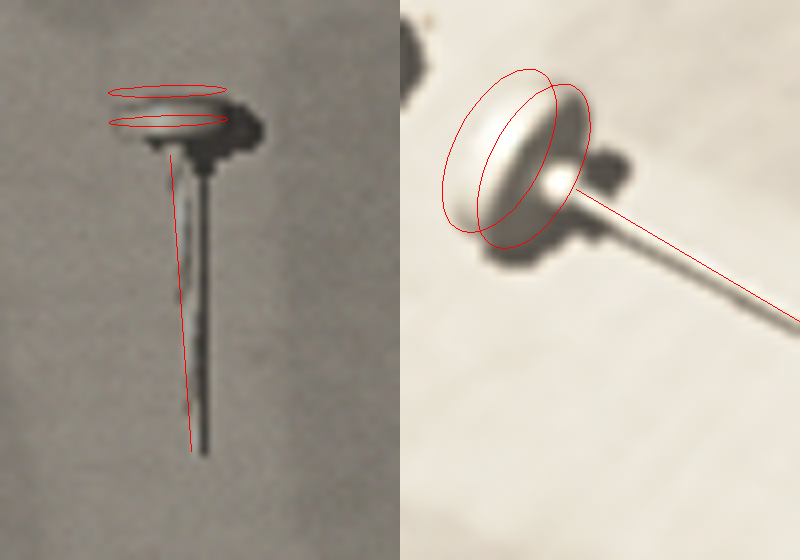

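The overlay shows the real dial and stem about 3 mm nearer (−x) and 1.5 mm to −y of the fit. That puts the dial centre at about (0.492, 0.373), yaw 2.1°. I'll go there.

Call:
arm_command --plan '[[[0.003,-0.034,0,0,0,0,0.85],[0.003,-0.034,0,0,0,0,0.85],[0.003,-0.034,0,0,0,0,0.85],[0.003,-0.034,0,0,0,0,0.85],[0.003,-0.034,0,0,0,1.2,0.85],[0.003,-0.034,0,0,0,0,0.85],[0.003,-0.034,0,0,0,0,0.85],[0.003,-0.034,0,0,0,0,0.85],[0,0,0.03,0,0,0,0.85],[0,0,0.03,0,0,0,0.85]]]'

```text
t: 19.6
eef_pos: [0.474, 0.3696, 0.1042]
tool_rot: [[0.999, 0.041, 0.004], [0.041, -0.999, 0.006], [0.005, -0.006, -1.0]]
contact_force: [-0.2, -1.5, -0.3]
finger_gap: 0.0729
grasp_force: 0.0
```

Call:
arm_command --plan '[[[0,0,0,0,0,0,0.85],[0,0,0,0,0,0,0.85],[0,0,0,0,0,0,0.85],[0,0,0,0,0,0,0.85]]]'

```text
t: 19.93
eef_pos: [0.4743, 0.3644, 0.1048]
tool_rot: [[0.999, 0.035, 0.002], [0.035, -0.999, 0.002], [0.002, -0.002, -1.0]]
contact_force: [-0.9, -0.8, 0.2]
finger_gap: 0.0726
grasp_force: 0.0
```

```bash
python3 d.py .492 .373 .006 2.1
```

```text
t 19.93 pos [0.4743 0.3644 0.1048] yaw 2.02 z [ 0.002  0.002 -1.   ] shift [ 0.0177 -0.0078  0.0989] rz -0.08 F [-0.9 -0.8  0.2] gap 0.0726 g 0.0
```

Call:
arm_command --plan '[[[0.0175,-0.008,0,0,0,0,0.85],[0,0,0.025,0,0,0,0.85],[0,0,0.025,0,0,0,0.85],[0,0,0.02,0,0,0,0.85],[0,0,0,0,0,0,0.85],[0,0,0,0,0,0,0.85],[0,0,0,0,0,0,0.85]]]'

```text
t: 20.52
eef_pos: [0.4916, 0.3736, 0.035]
tool_rot: [[0.999, 0.036, 0.002], [0.036, -0.999, 0.002], [0.002, -0.002, -1.0]]
contact_force: [0.2, -0.3, -0.1]
finger_gap: 0.0724
grasp_force: 0.0
```

```bash
python3 d.py .492 .373 .006 2.1
```

```text
t 20.52 pos [0.4916 0.3736 0.035 ] yaw 2.05 z [ 0.002  0.002 -1.   ] shift [0.0003 0.0007 0.029 ] rz -0.05 F [ 0.2 -0.3 -0.1] gap 0.0724 g 0.0
```

Call:
arm_command --plan '[[[0,0,0.015,0,0,0,0.85],[0,0,0.014,0,0,0,0.85],[0,0,0,0,0,0,0.85],[0,0,0,0,0,0,0.85],[0,0,0,0,0,0,0.3],[0,0,0,0,0,0,0.3],[0,0,0,0,0,0,0.3],[0,0,0,0,0,0,0.3],[0,0,0,0,0,0,0.3]]]'

```text
t: 21.27
eef_pos: [0.491, 0.3733, 0.0054]
tool_rot: [[0.999, 0.036, 0.001], [0.036, -0.999, 0.001], [0.001, -0.001, -1.0]]
contact_force: [0.1, -0.2, 6.1]
finger_gap: 0.0411
grasp_force: 59.8
```

```bash
python3 d.py .492 .373 .006 2.1
```

```text
t 21.27 pos [0.491  0.3733 0.0054] yaw 2.08 z [ 0.001  0.001 -1.   ] shift [ 0.001   0.0003 -0.0006] rz -0.02 F [ 0.1 -0.2  6.1] gap 0.0411 g 59.8
```

Call:
arm_command --plan '[[[0,0,-0.02,0,0,0,0.3],[0,0,-0.03,0,0,0,0.3],[0,0,-0.03,0,0,0,0.3],[0,0,-0.02,0,0,-1.2,0.3],[0.017,0.031,0,0,0,0,0.3],[0.017,0.031,0,0,0,0,0.3],[0.017,0.031,0,0,0,0,0.3],[0.017,0.031,0,0,0,0,0.3],[0.017,0.031,0,0,0,0,0.3],[0.017,0.031,0,0,0,0,0.3]]]'

```text
t: 22.1
eef_pos: [0.6036, 0.1916, 0.1046]
tool_rot: [[0.998, 0.057, 0.0], [0.057, -0.998, 0.0], [0.0, -0.0, -1.0]]
contact_force: [-0.1, 0.4, -0.6]
finger_gap: 0.0412
grasp_force: 60.9
```

Call:
arm_command --plan '[[[0.017,0.031,0,0,0,0,0.3],[0.017,0.031,0,0,0,0,0.3],[0.017,0.031,0,0,0,0,0.3],[0.017,0.031,0,0,0,0,0.3],[0.016,0.031,0,0,0,0,0.3],[0,0,0,0,0,0,0.3],[0,0,0,0,0,0,0.3],[0,0,0,0,0,0,0.3],[0,0,0,0,0,0,0.3],[0,0,0,0,0,0,0.3]]]'

```text
t: 22.93
eef_pos: [0.6948, 0.0456, 0.1041]
tool_rot: [[0.998, 0.06, -0.001], [0.06, -0.998, 0.001], [-0.001, -0.001, -1.0]]
contact_force: [0.1, -0.1, -0.6]
finger_gap: 0.0414
grasp_force: 60.9
```

```bash
python3 d.py .697 .0388 .0124 3.3; python3 - <<'E'
from h import *
# bright stem pixels in both views, versus model prediction
o=status.get_obs();e=np.array(o['eef_pos']);R=np.array(o['tool_rot'])
d=e+R[:,0]*.0015;
for n in('scene','top'):
    im=get_image(n);cv2.imwrite(f'pics/raw_{n}9.png',im[:,:,::-1])
    P=[d+R[:,0]*(x-.064)+[0,0,z-.0054] for x,z in((.044,.0213),(.02,.0164),(0,.0125),(-.02,.0089),(-.04,.0053),(-.06,.003),(-.075,.002))]
    q=proj(n,np.array(P));print(n,q.round(1).tolist())
    for u,v in q[1:-1]:
        g=im[int(round(v))-7:int(round(v))+8,int(round(u))] if n=='scene' else im[int(round(v)),int(round(u))-8:int(round(u))+9]
        print(g.mean(1).astype(int).tolist())
E
```

```text
t 22.93 pos [0.6948 0.0456 0.1041] yaw 3.45 z [-0.001  0.001 -1.   ] shift [0.0019 0.007  0.0917] rz 0.15 F [ 0.1 -0.1 -0.6] gap 0.0414 g 60.9
scene [[191.5, 165.6], [198.4, 168.8], [204.2, 171.4], [210.1, 174.0], [216.1, 176.6], [222.1, 178.8], [226.6, 180.3]]
[94, 92, 110, 171, 224, 229, 233, 239, 223, 224, 227, 228, 229, 226, 211]
[90, 100, 164, 228, 232, 232, 238, 242, 202, 127, 79, 66, 67, 72, 79]
[164, 226, 214, 161, 110, 121, 195, 234, 148, 85, 87, 89, 80, 64, 55]
[150, 124, 82, 50, 63, 148, 215, 175, 82, 39, 48, 72, 100, 111, 100]
[52, 52, 50, 45, 45, 87, 191, 243, 144, 52, 66, 103, 120, 120, 110]
top [[236.4, 135.0], [237.0, 143.0], [237.5, 149.7], [238.0, 156.3], [238.5, 162.8], [239.0, 169.4], [239.4, 174.2]]
[47, 44, 43, 45, 43, 45, 42, 43, 45, 46, 42, 43, 43, 42, 42, 43, 40]
[29, 25, 24, 28, 32, 30, 30, 35, 33, 30, 30, 31, 32, 30, 20, 29, 30]
[32, 29, 36, 43, 43, 42, 38, 47, 45, 47, 45, 42, 43, 38, 43, 45, 40]
[40, 43, 43, 42, 42, 47, 42, 37, 41, 40, 48, 41, 42, 35, 40, 44, 41]
[43, 37, 42, 43, 42, 45, 41, 43, 43, 41, 38, 43, 45, 42, 41, 45, 35]
```

Call:
arm_command --plan '[[[0.002,0.007,0.01,0,0,0.1,0.3],[0,0,0.02,0,0,0,0.3],[0,0,0.02,0,0,0,0.3],[0,0,0.01,0,0,0,0.3],[0,0,0,0,0,0,0.3],[0,0,0,0,0,0,0.3],[0,0,0,0,0,0,0.3],[0,0,0,0,0,0,0.3]]]'

```text
t: 23.7
eef_pos: [0.6991, 0.0364, 0.0454]
tool_rot: [[0.998, 0.056, 0.002], [0.056, -0.998, 0.0], [0.002, -0.0, -1.0]]
contact_force: [0.2, 0.4, -0.4]
finger_gap: 0.0413
grasp_force: 60.8
```

```bash
python3 d.py .697 .0388 .0124 3.3
```

```text
t 23.7 pos [0.6991 0.0364 0.0454] yaw 3.19 z [ 0.002  0.    -1.   ] shift [-0.0021 -0.0025  0.033 ] rz -0.11 F [ 0.2  0.4 -0.4] gap 0.0413 g 60.8
```

Call:
arm_command --plan '[[[-0.002,-0.0025,0,0,0,-0.1,0.3],[0,0,0.006,0,0,0,0.3],[0,0,0.006,0,0,0,0.3],[0,0,0.006,0,0,0,0.3],[0,0,0.006,0,0,0,0.3],[0,0,0.004,0,0,0,0.3],[0,0,0,0,0,0,0.3],[0,0,0,0,0,0,0.3],[0,0,0,0,0,0,0.3]]]'

```text
t: 24.45
eef_pos: [0.6961, 0.0387, 0.0161]
tool_rot: [[0.998, 0.057, 0.0], [0.057, -0.998, -0.0], [0.0, 0.0, -1.0]]
contact_force: [1.2, 0.5, -0.6]
finger_gap: 0.0414
grasp_force: 60.9
```

```bash
python3 d.py .697 .0388 .0124 3.3
```

```text
t 24.45 pos [0.6961 0.0387 0.0161] yaw 3.28 z [ 0. -0. -1.] shift [ 0.0009 -0.0001  0.0037] rz -0.02 F [ 1.2  0.5 -0.6] gap 0.0414 g 60.9
```

Call:
arm_command --plan '[[[0.001,0,0.002,0,0,0,0.3],[0,0,0.002,0,0,0,0.3],[0,0,0,0,0,0,0.3],[0,0,0,0,0,0,0.3],[0,0,0,0,0,0,0.3]]]'

```text
t: 24.87
eef_pos: [0.6976, 0.0388, 0.0126]
tool_rot: [[0.998, 0.057, 0.001], [0.057, -0.998, 0.0], [0.002, -0.0, -1.0]]
contact_force: [1.0, -0.4, 1.3]
finger_gap: 0.0414
grasp_force: 61.0
```

```bash
python3 d.py .697 .0388 .0124 3.3
```

```text
t 24.87 pos [0.6976 0.0388 0.0126] yaw 3.28 z [ 0.001  0.    -1.   ] shift [-0.0006 -0.      0.0002] rz -0.02 F [ 1.  -0.4  1.3] gap 0.0414 g 61.0
```

Call:
arm_command --plan '[[[0,0,0,0,0,0,0.6],[0,0,0,0,0,0,0.62],[0,0,0,0,0,0,0.62],[0,0,0,0,0,0,0.62],[0,0,-0.01,0,0,0,0.62],[0,0,-0.02,0,0,0,0.62],[0,0,-0.03,0,0,0,0.62],[0,0,-0.04,0,0,0,0.62],[0,0,-0.04,0,0,0,0.62],[0,0,0,0,0,0,0.62]]]'

```text
t: 25.7
eef_pos: [0.7029, 0.0393, 0.1619]
tool_rot: [[0.998, 0.057, 0.016], [0.057, -0.998, 0.002], [0.016, -0.001, -1.0]]
contact_force: [0.6, -1.0, 1.3]
finger_gap: 0.0531
grasp_force: 0.0
```

Call:
arm_command --plan '[[[-0.01,-0.035,0,0,0,0,0.62],[-0.01,-0.035,0,0,0,0,0.62],[-0.01,-0.035,0,0,0,0,0.62],[-0.01,-0.035,0,0,0,0,0.62],[-0.01,-0.035,0,0,0,0,0.62],[-0.01,-0.035,0,0,0,0,0.62],[-0.01,-0.035,0,0,0,0,0.62],[-0.01,-0.035,0,0,0,0,0.62],[0,0,0,0,0,0,0.62],[0,0,0,0,0,0,0.62]]]'

```text
t: 26.53
eef_pos: [0.5989, 0.3184, 0.1527]
tool_rot: [[0.998, 0.064, -0.0], [0.064, -0.998, 0.002], [-0.0, -0.003, -1.0]]
contact_force: [1.2, -1.6, 0.5]
finger_gap: 0.0528
grasp_force: 0.0
```

```bash
python3 d.py .6 .3 .15 3.3; python3 - <<'E'
from h import *
im=get_image('top');cv2.imwrite('pics/raw_topZ.png',im[:,:,::-1]);sc=get_image('scene')
hsv=cv2.cvtColor(im,cv2.COLOR_RGB2HSV)
def blob(m,x0,y0,x1,y1):
    k=np.zeros_like(m);k[y0:y1,x0:x1]=m[y0:y1,x0:x1];n,l,s,c=cv2.connectedComponentsWithStats(k);
    if n<2: return None
    i=1+s[1:,4].argmax();ys,xs=np.where(l==i);(cx,cy),(w,h),a=cv2.minAreaRect(np.c_[xs,ys].astype(np.float32));return (cx,cy),(w,h),a,int(s[i,4])
red=cv2.inRange(hsv,(0,120,50),(8,255,255))|cv2.inRange(hsv,(172,120,50),(180,255,255))
tan=cv2.inRange(hsv,(12,70,60),(32,255,255));g=cv2.cvtColor(im,cv2.COLOR_RGB2GRAY)
blue=cv2.inRange(hsv,(108,130,40),(125,255,255))
for n,m,z in(('timer',red,.055),('roll',tan,.045),('blue cap',blue,.029)):
    b=blob(m,220,115,300,240);print(n,b, b and ray('top',*b[0],z).round(4))
# changes in the probe and marker cells
d=cv2.absdiff(cv2.imread('pics/raw_top0.png'),im[:,:,::-1].copy()).max(2)
t=(g>110).astype(np.uint8)
for y in range(124,240,4): print(y,''.join('#' if v>110 else '+' if v<25 else '.' for v in g[y,218:262]))
q=proj('top',[[.6984,.0389,.05],[.5597,.0308,.009],[.5336,.0295,.03],[.4028,.022,.03]]);print('expect dial,tip,marker ends',q.round(1).tolist())
E
```

```text
t 26.53 pos [0.5989 0.3184 0.1527] yaw 3.68 z [-0.     0.002 -1.   ] shift [-0.0001  0.0185  0.0026] rz 0.38 F [ 1.2 -1.6  0.5] gap 0.0528 g 0.0
timer ((272.0, 150.5), (19.0, 18.0), 90.0, 300) [ 0.6389 -0.0667]
roll ((276.5, 201.5), (19.0, 19.0), 90.0, 247) [ 0.4757 -0.0783]
blue cap ((244.0, 191.0), (12.0, 4.0), 90.0, 57) [0.5126 0.0252]
124 ######.............................#########
128 #################...........................
132 ####.................####...................
136 ####...........###..........................
140 ####...............+.#..+...................
144 #####.................#.....................
148 #####.................#..............#....+.
152 #####.................#.....................
156 ######................#.....................
160 ######.................#....................
164 ######.................#...+..........#.....
168 #######................#...............#....
172 #######................#...+................
176 #######................................#....
180 ########............#...................#...
184 ######.#....................................
188 ########....................................
192 ..#######...................+...............
196 .....####...................................
200 ........#...................++..............
204 .............................+............#.
208 .............................+..............
212 ............+.............+..++.............
216 .............................++............#
220 ......................++..+..++.............
224 ..........................++.++.............
228 ##..........................................
232 #####.......................................
236 #########................................###
expect dial,tip,marker ends [[238.9, 133.1], [242.2, 177.3], [242.6, 184.5], [245.4, 225.0]]
```

Measured in the top image, timer, roll and marker cap are within about 2 mm of where they should be. The stem lies in the fork at u≈240–241, with the prongs at 237.5 and 244.7. I'll hand in.

```bash
python3 -c "
from rig import sign_off
print(sign_off())"
```

```text
the job is handed in; nothing more can be done
None
```

The job is handed in: the last camera measurements put the roll, timer, marker and thermometer in their inserts, and I never gripped the cutter or the peeler; no verdict came back.

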